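# Switch on the microscope light base and stop its iris down to half

## Robot

A 7-joint arm with a two-finger parallel gripper is mounted at the origin on the work surface. World frame = base frame: x ahead of the robot, y to its left, z up, the work surface at z = 0. Lengths are in m, angles in degrees, forces in N, time in s.
With the tool pointing down it reaches from about 0.425 to 0.975 m from the base axis. Payload 16.7 kg.
Tool frame: the origin (TCP) lies on the centre line of the jaws, within the pads' length; the fingertips stand 25 mm ahead of it and the grasp point (between the pads) lies 6 mm ahead of it (finger_overhang is the distance from the TCP to the fingertips, in m); x points along the fingers, y is the direction in which the jaws open and shut, and the axes are right-handed (so a half turn about x gives the same grasp; the last joint's range is limited). The gripper opens to 85 mm and grips with 20 to 120 N. Pads are 22 mm wide; open, the fingers measure 114 mm over their backs; the gripper's body (76 mm by 85 mm) begins 54 mm behind the grasp point. The pads swing forward as they close: fully open they stand 13 mm farther back than shut.
Start: joints at [-73.138, 24.414, 4.234, 92.017, -1.954, 63.644, -3.845], TCP at [0.29, 0.61, 0.256] pointing down, gripper open.
Joint ranges: [-163.25, 163.25], [-28.42, 122.38], [-70.27, 78.77], [12.13, 141.07], [-58.53, 238.53], [9.26, 117.41], [-156.51, 156.51]. Speed limits (degrees/s): [108.29, 108.29, 136.94, 136.94, 172.46, 172.46, 172.46].

## Interface

Orientations are given as [roll, pitch, yaw] about the fixed x, y, z axes, in that order (R = Rz(yaw) Ry(pitch) Rx(roll)).
In Python, from rig import sense, camera, camera_info, sign_off, finger_overhang gives the robot as it stands.
- The arm moves only by the tool step_arm, never from a script. Its argument "series" is one flat list of numbers, 6 for each row, row after row: the shift along the tool's x, y, z in units of 30 mm (1.0 is 30 mm), then the turn, a rotation vector about the tool's x, y, z in units of 5 degrees (1.0 is 5 degrees). A call has 1 to 8 rows; each row is the pose to reach, as a shift and turn from the pose commanded when the call began, along the tool's axes at that moment; what a row does not reach only later rows make up. A row lasts 1/8 s, in which the tool goes at most 62.5 mm and 10.7 degrees, less where a joint would pass 70% of its speed; a pose out of reach is approached as far as the arm can. A call with a gripper value outside its range is refused whole. "hand" is the finger opening in mm, from 0 to 85.4, set as the call begins (left out, the last holds). The fingers move at their own pace and stop on an object; the grip force is fixed at half the most. Time passes only in rows, so rows that repeat a pose let the fingers close. It gives the time, the measured TCP pose, the force and the opening at its end, in the units of the state.
- sense(): the state, without advancing time (a new reading comes with each control period).
- camera(name): name is "scene" or "top" or "wrist"; returns the picture (400x640x3 uint8, blue, green, red); there is no depth.
- camera_info(name): a dict with "camera_matrix" (3x3 intrinsics, pixels), "R" (3x3) and "t" (3): a world point X has camera coordinates R X + t. Camera axes: x right, y down, z forward; pixel columns grow to the right and rows downward; lengths in m; the calibration is good to about 2 mm. The wrist camera is an equidistant fisheye: a pixel r from the principal point sees the ray r / f radians off the axis. A picture is of the moment at which its call begins: read the wrist's pose just before it. camera_info takes no time and is no camera call; for the wrist camera it gives the pose at the moment of the call.
- sign_off(): hands the job in, once; it reports no verdict.
The state is a dict: "time": time; "qpos": joint angles; "qd": joint speeds; "joint_torque": joint torques, N m; "tool_pos": TCP position; "orientation": TCP orientation; "ft_force": force on the tool from outside, world axes, zero at the start; "ft_torque": the same for the moment, N m; "width": finger opening in m.
Only numpy, scipy, OpenCV 4.12 (cv2) and the standard library are available. Lean on these libraries where they do the work, as an engineer would, in place of code of your own. Each camera call takes 0.05 s, during which the arm holds its last target.

## Task

The dish is on the microscope's light base, ready to be viewed. Switch the lamp on by pressing down the raised end of the rocker switch, and stop the iris down to half: with the fingertips, gently push the pin of its lever round until the lever lines up with the middle long mark of the scale. Do not pinch the lever, and leave the dish and the things standing around the base alone.

Things in the scene. Friction and masses are not known exactly. Their poses are not given: they have to be found in the camera images.
- light_base: White light base box, fixed, 280 (x) x 220 (y) mm, flat top 55 mm above the bench. Origin: centre of its underside. +x is its back, -x its front (brightness knob on that face), +y its left. On top, centred at x = +30 mm: aluminium scale collar, 172 mm across, top at 61 mm; on it the black iris ring, 124 mm across, 62 to 77 mm high; over it the stage rim with glass, 108 mm across, top at 85 mm.
- iris_axis (a point): point on the vertical axis of the iris ring, 80 mm above the bench
- iris_pin (a point): Middle of the upright steel finger pin at the end of the iris lever: 9 mm diameter, from 66 to 95 mm above the bench, 90 mm from the ring's axis. The lever is a flat steel bar, 6 mm wide, lying radially between ring and pin, 66 to 71 mm high. It moves with the ring.
- iris (a joint): Turn of iris ring and lever in rad, clockwise from above: 0 = open, 2.094 (120 degrees) = closed, stops at both ends. At 0 the lever points almost to the base's right (-y), 15 degrees short of it towards the back. Five long dark marks (23 mm) at 0, 30, 60, 90, 120 degrees, short ones every 10; middle mark = 1.047. Starts at 0 to 0.6. Friction holds it anywhere; 1 to 2 N at the pin turns it.
- half_mark (a point): outer end of the middle long mark on the collar, 85 mm from the ring's axis, 61 mm above the bench; the mark runs radially, half-way between the base's front and right-hand directions
- lamp_switch (a joint): Tilt of the black rocker switch on the base's top near its front left corner (105 mm in front of the base's middle, 65 mm left), rad: 0 = off, 0.4 = on (stop). Cap 36 mm long along y, 22 mm wide, pivoted at its middle, top about 66 mm above the bench; while off its left (+y) end stands 7 mm higher than the other. Pressing that end fully down (2 N, 6 mm) switches on; it stays.
- switch_end (a point): top face of the rocker's left (+y) end, 15 mm from the pivot, about 69 mm above the bench while off; moves with the cap
- dish: closed clear dish with small brown stones, 61 mm diameter, 14.5 mm high, loose on the stage glass; origin: centre of its underside
- jar: clear specimen jar with white lid, 60 mm diameter, 75 mm high, loose on the bench to the base's left; origin: centre of its underside
- dish_stack: stack of three clear dishes, 90 mm diameter, 43 mm high, loose on the bench to the base's right; origin: centre of its underside
- bin: blue open bin with capped tubes, 130 (x) x 100 (y) x 60 mm high, loose on the bench, left of the jar; origin: centre of its underside

How it is judged (in metres and radians):
At the end, for the whole second after the job is handed in: the lever points at the middle long mark (60 degrees) to within 4 degrees, the rocker is pressed to on (over 0.3 of its 0.4 rad) (value of joint iris between 0.977 and 1.117 rad and value of joint lamp_switch above 0.3 rad); the robot touches nothing.
It fails at once if the lever was pinched or forced (more than 20 N between fingers and iris lever or ring) (contact force between the fingers and iris above 20 N).
It fails at once if the dish was lifted or shifted by more than 10 mm (distance of dish from where it was at the start of the episode above 0.01 m).
It fails at once if the jar was lifted or shifted by more than 15 mm (distance of jar from where it was at the start of the episode above 0.015 m).
It fails at once if the stack of dishes was lifted or shifted by more than 15 mm (distance of dish_stack from where it was at the start of the episode above 0.015 m).
It fails at once if the bin was lifted or shifted by more than 15 mm (distance of bin from where it was at the start of the episode above 0.015 m).
It also fails if it takes over 51 s, if anything falls off the work surface, if the arm or the gripper's body presses on something with over 40 N, if the wrist force passes 120 N, or if a joint passes its speed limit or range.

## Working session

There is one attempt and no reset: what is moved stays moved. The work goes in short steps, Python scripts to look and compute and a tool call to move; the robot and the scene stay as the last step left them, time stands still between calls to the robot, and variables do not carry over. Pictures are saved under pics/ and viewed, and the job is handed in when it is done.

Besides the shell and the picture viewer there is one more tool, called after ">>>" as name(argument=value, ...), one argument or row to a line, values as JSON. step_arm: Moves the arm, as the interface text tells. Its arguments: {"type":"object","properties":{"series":{"type":"array"},"hand":{"type":"number"}},"required":["series"]}

```bash
mkdir -p pics; python3 - <<'E'
from rig import *
import cv2
s=sense();print(s['time'],s['tool_pos'],s['orientation'],s['width'],s['ft_force'],finger_overhang)
for n in('scene','top'):
    cv2.imwrite(f'pics/{n}0.png',camera(n)); i=camera_info(n); print(n,i)
E
```

```text
0.0 [0.2897082  0.60924415 0.25561273] [ -84.40475658   89.92542163 -109.83422754] 0.08530501766978618 [-0.43465391 -0.15063775 -0.43350593] 0.025
scene {'camera_matrix': array([[418.00338036,   0.        , 316.35459079],
       [  0.        , 418.00338036, 206.96806991],
       [  0.        ,   0.        ,   1.        ]]), 'R': array([[ 0.80747202,  0.58990156,  0.00225805],
       [ 0.38052006, -0.51793278, -0.7661267 ],
       [-0.45076981,  0.6194851 , -0.6426856 ]]), 't': array([-0.54364945, -0.10903001,  1.25535987])}
top {'camera_matrix': array([[418.1444704 ,   0.        , 321.83185617],
       [  0.        , 418.1444704 , 194.15435358],
       [  0.        ,   0.        ,   1.        ]]), 'R': array([[-0.02541196, -0.99957744,  0.01411265],
       [-0.99671157,  0.02424748, -0.07731818],
       [ 0.07694331, -0.01603105, -0.99690658]]), 't': array([0.08631831, 0.58955679, 1.09994574])}
```

View pics/scene0.png

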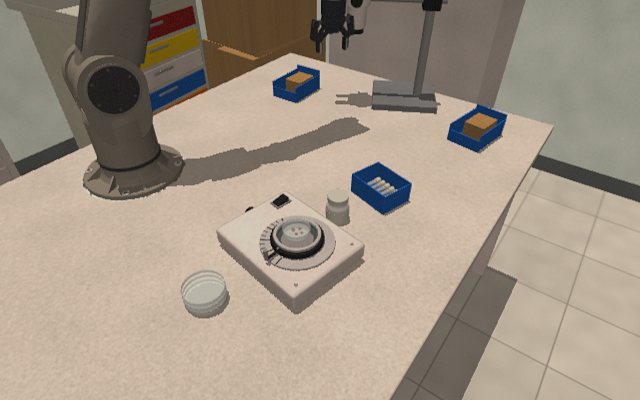

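View pics/top0.png

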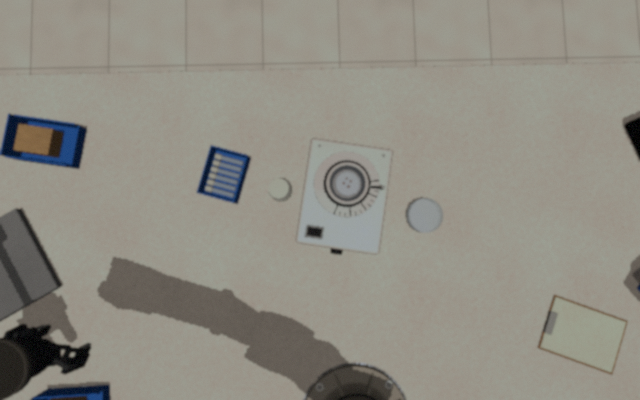

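The top view shows the base around (345,195), ring at (347,184), rocker at (314,232) and lever pointing right at about (380,187). The jar is at (280,188), the dish stack at (424,214) and the bin at (224,174). Next I'll zoom in and measure.

```bash
cat > h.py <<'E'
import numpy as np,cv2
from rig import camera_info
def ray(n,uv,z):
    i=camera_info(n);K=i['camera_matrix'];R=np.array(i['R']);t=np.array(i['t'])
    d=R.T@np.linalg.inv(K)@np.array([uv[0],uv[1],1.]);c=-R.T@t
    return c+d*(z-c[2])/d[2]
def proj(n,X):
    i=camera_info(n);p=i['camera_matrix']@(i['R']@np.array(X)+i['t']);return p[:2]/p[2]
E
python3 - <<'E'
import cv2
a=cv2.imread('pics/top0.png')[130:260,290:400]
cv2.imwrite('pics/top0z.png',cv2.resize(a,None,fx=4.5,fy=4.5,interpolation=cv2.INTER_CUBIC))
a=cv2.imread('pics/scene0.png')[180:310,210:370]
cv2.imwrite('pics/scene0z.png',cv2.resize(a,None,fx=4.5,fy=4.5,interpolation=cv2.INTER_CUBIC))
E
python3 - <<'E'
from h import *
im=cv2.imread('pics/top0.png')
g=cv2.cvtColor(im,cv2.COLOR_BGR2HSV)
sub=im[130:260,290:400].astype(int)
print(sub[60,15],sub[10,5],sub[15,30])
# white: low saturation
for thr in (20,25,30):
    m=((g[...,1]<thr)&(g[...,2]>150)).astype(np.uint8); M=np.zeros_like(m);M[130:262,290:400]=m[130:262,290:400]
    cs,_=cv2.findContours(M,cv2.RETR_EXTERNAL,cv2.CHAIN_APPROX_NONE);c=max(cs,key=cv2.contourArea)
    r=cv2.minAreaRect(c);print(thr,cv2.contourArea(c),r)
    b=cv2.boxPoints(r);print(b.round(1).tolist());P=np.array([ray('top',p,.055) for p in b]);print(P.round(4).tolist(),P.mean(0))
E
```

```text
[148 154 153] [138 149 154] [133 141 139]
20 5520.5 ((344.3127136230469, 196.138916015625), (81.18795013427734, 103.5732650756836), 8.426968574523926)
[[296.6000061035156, 241.39999389648438], [311.70001220703125, 139.0], [392.1000061035156, 150.89999389648438], [376.8999938964844, 253.3000030517578]]
[[0.4683, 0.1404, 0.055], [0.7352, 0.095, 0.055], [0.6988, -0.1156, 0.055], [0.4324, -0.066, 0.055]] [0.58367704 0.01345602 0.055     ]
25 5663.5 ((344.3127136230469, 196.138916015625), (81.18795013427734, 103.5732650756836), 8.426968574523926)
[[296.6000061035156, 241.39999389648438], [311.70001220703125, 139.0], [392.1000061035156, 150.89999389648438], [376.8999938964844, 253.3000030517578]]
[[0.4683, 0.1404, 0.055], [0.7352, 0.095, 0.055], [0.6988, -0.1156, 0.055], [0.4324, -0.066, 0.055]] [0.58367704 0.01345602 0.055     ]
30 5663.5 ((344.3127136230469, 196.138916015625), (81.18795013427734, 103.5732650756836), 8.426968574523926)
[[296.6000061035156, 241.39999389648438], [311.70001220703125, 139.0], [392.1000061035156, 150.89999389648438], [376.8999938964844, 253.3000030517578]]
[[0.4683, 0.1404, 0.055], [0.7352, 0.095, 0.055], [0.6988, -0.1156, 0.055], [0.4324, -0.066, 0.055]] [0.58367704 0.01345602 0.055     ]
```

View pics/top0z.png

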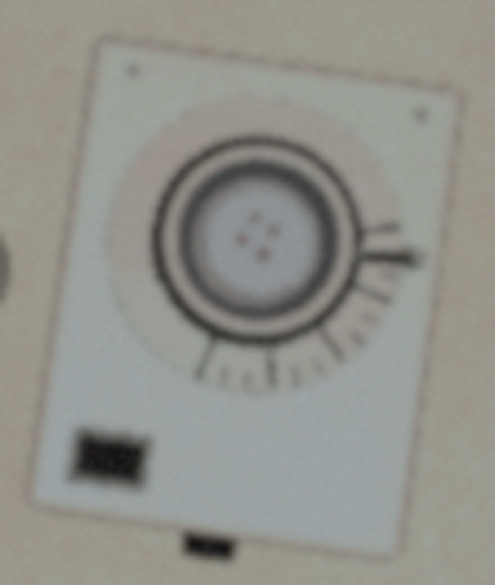

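View pics/scene0z.png

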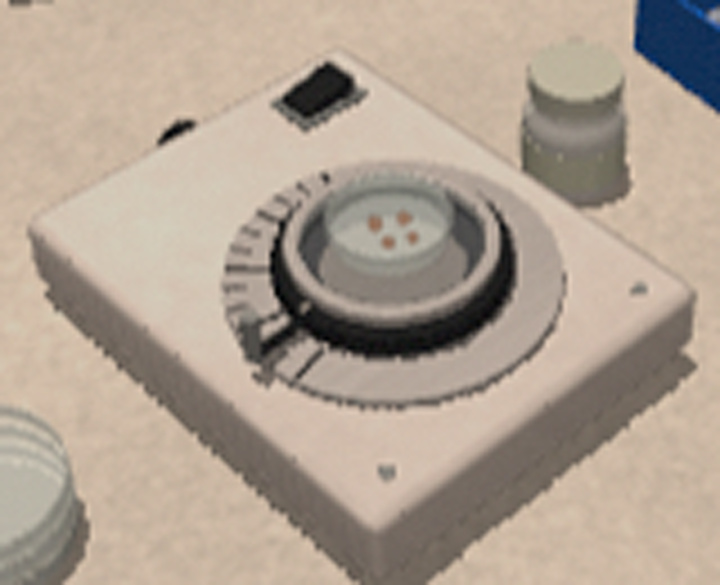

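```bash
python3 - <<'E'
from h import *
z=lambda u,v,n=0:np.array([(u+.5)/4.5-.5+290,(v+.5)/4.5-.5+130])
y=np.radians(-10.0);ex=np.array([np.cos(y),np.sin(y)]);ey=np.array([-ex[1],ex[0]])
# ring outer edge pts zoom
L,R_,T,B=152,364,134,347
for zz in(.077,.07):print('ring',zz,ray('top',z((L+R_)/2,(T+B)/2),zz), (ray('top',z(L,240),zz)-ray('top',z(R_,240),zz))[1],(ray('top',z(257,T),zz)-ray('top',z(257,B),zz))[0])
im=cv2.imread('pics/top0.png');g=cv2.cvtColor(im,cv2.COLOR_BGR2GRAY)
m=(g<60).astype(np.uint8)
M=np.zeros_like(m);M[222:242,302:328]=m[222:242,302:328]
u=cv2.moments(M,True);sw=(u['m10']/u['m00'],u['m01']/u['m00']);print('switch px',sw,u['m00'],ray('top',sw,.066))
c=np.array([.5837,.0135])
ax=c+.03*ex;swp=c-.105*ex+.065*ey
print('from box: axis',ax,'switch',swp)
# collar: outer edges zoom 106..405?, 95..392
print('collar',ray('top',z((106+405)/2,(95+392)/2),.061))
# mid mark outer end zoom(340,360), marks inner (320,328)
print('mid',ray('top',z(341,361),.061)[:2]);
for nm,p in dict(m0=(399,226),m30=(383,301),m60=(341,361),m90=(273,387),m120=(200,380)).items():
    d=ray('top',z(*p),.061)[:2]-ax; print(nm,np.linalg.norm(d),np.degrees(np.arctan2(d[1],d[0])))
for p,zz in(((413,258),.095),((380,257),.071)):
    d=ray('top',z(*p),zz)[:2]-ax;print('lev',np.linalg.norm(d),np.degrees(np.arctan2(d[1],d[0])))
# other objs
for nm,p,zz in(('jar',(280,188),.075),('stack',(424,214),.043),('bin',(224,174),.06)):print(nm,ray('top',p,zz))
# scene check
for nm,X in dict(axis=[*ax,.085],sw=[*swp,.066]).items():print(nm,proj('scene',X),proj('top',X))
E
```

```text
ring 0.077 [0.61421497 0.00751914 0.077     ] 0.12067312660478599 0.12172220519759136
ring 0.07 [0.61493238 0.00697895 0.07      ] 0.12146709708638458 0.12252307810609309
switch px (313.8453608247423, 231.37113402061857) 97.0 [0.49309869 0.09520698 0.066     ]
from box: axis [0.61324423 0.00829055] switch [0.49158232 0.09574556]
collar [0.61414944 0.00778095 0.061     ]
mid [ 0.54511801 -0.03936879]
m0 0.0843497462528284 -83.81961271634961
m30 0.08064953138080114 -115.05571127254532
m60 0.0831420212845924 -145.02435959386048
m90 0.08246832415749385 -174.37677833569117
m120 0.08406748751672896 156.35566981842723
lev 0.08680581054036265 -98.47143094750612
lev 0.07144404688849809 -97.699375544146
jar [0.60582294 0.17899398 0.075     ]
stack [ 0.5309752  -0.19568293  0.043     ]
bin [0.64720098 0.324645   0.06      ]
axis [296.8407106  231.66188895] [346.88566503 183.1160596 ]
sw [280.51618719 198.16483889] [313.64918171 231.97098394]
```

```bash
cat >> h.py <<'E'
from scipy.spatial.transform import Rotation as Ro
from rig import sense
def plan(p,head):
    """relative row (units) to put TCP at p with tool x down, tool z heading head deg"""
    s=sense();R0=Ro.from_euler('xyz',s['orientation'],degrees=True).as_matrix()
    h=np.radians(head);z=np.array([np.cos(h),np.sin(h),0]);x=np.array([0,0,-1.]);Rt=np.c_[x,np.cross(z,x),z]
    d=R0.T@(np.array(p)-s['tool_pos'])/.03
    r=Ro.from_matrix(R0.T@Rt).as_rotvec(degrees=True)/5
    return d.round(3),r.round(3)
E
python3 - <<'E'
from h import *
s=sense();R0=Ro.from_euler('xyz',s['orientation'],degrees=True).as_matrix();print(R0.round(3)); print(np.degrees(np.arctan2(R0[1,2],R0[0,2])))
for hd in(80,-100):print(plan([.4963,.1172,.17],hd))
E
```

```text
[[-0.     0.429  0.903]
 [-0.001  0.903 -0.429]
 [-1.    -0.001  0.   ]]
-25.428712770272185
(array([  2.871, -11.853,  13.262]), array([-2.1086e+01, -1.2000e-02,  1.1000e-02]))
(array([  2.871, -11.853,  13.262]), array([1.4914e+01, 1.0000e-02, 1.1000e-02]))
```

>>> step_arm(
  hand=0,
  series=[0, -0.7, 0.8, 0.9, 0, 0, 0, -1.4, 1.6, 1.8, 0, 0, 0, -2.2, 2.5, 2.8, 0, 0, 0, -3, 3.4, 3.8, 0, 0, 0, -3.8, 4.3, 4.7, 0, 0, 0, -4.6, 5.2, 5.6, 0, 0, 0, -5.4, 6.0, 6.5, 0, 0, 0, -6, 6.7, 7.5, 0, 0],
)

```text
time: 1.1
tool_pos: [0.3947, 0.3586, 0.2564]
orientation: [-122.2, 90.0, 174.6]
ft_force: [-0.2, -0.2, -0.2]
width: -0.0002
```

```bash
python3 - <<'E'
from h import *
print(plan([.4963,.1172,.17],-100))
E
```

```text
(array([ 2.878, -0.6  ,  8.71 ]), array([ 7.354e+00, -0.000e+00,  1.000e-03]))
```

>>> step_arm(
  series=[0.3, 0, 1, 0.9, 0, 0, 0.6, -0.1, 2.1, 1.8, 0, 0, 1, -0.2, 3.2, 2.8, 0, 0, 1.4, -0.3, 4.3, 3.8, 0, 0, 1.8, -0.4, 5.4, 4.7, 0, 0, 2.2, -0.5, 6.5, 5.6, 0, 0, 2.6, -0.6, 7.6, 6.5, 0, 0, 2.88, -0.6, 8.71, 7.35, 0, 0],
)

```text
time: 2.1
tool_pos: [0.4971, 0.1174, 0.1688]
orientation: [-29.5, 89.9, -129.5]
ft_force: [0.3, 1.4, 0.5]
width: 0.0002
```

>>> step_arm(
  series=[0, 0, 0, 0, 0, 0],
)

```text
time: 2.22
tool_pos: [0.4975, 0.1162, 0.1688]
orientation: [-13.8, 89.9, -113.9]
ft_force: [0.1, 0.9, 0.2]
width: 0.0
```

```bash
python3 - <<'E'
from h import *
from rig import camera
print(sense()['tool_pos'],sense()['ft_force'],plan([.4963,.1172,.10],-100))
a=camera('wrist');i=camera_info('wrist');cv2.imwrite('pics/w1.png',a)
print(i, 'axis',i['R']@np.array([.614,.0077,.08])+i['t'])
b=camera('scene')[120:290,200:400];cv2.imwrite('pics/s1.png',cv2.resize(b,None,fx=3.5,fy=3.5,interpolation=cv2.INTER_CUBIC))
E
```

```text
[0.49745441 0.11615368 0.16882764] [0.13329085 0.8967153  0.24500602] (array([ 2.294, -0.043, -0.032]), array([-0.021,  0.022,  0.005]))
{'camera_matrix': array([[309.70691629,   0.        , 318.27573692],
       [  0.        , 309.70691629, 200.08253927],
       [  0.        ,   0.        ,   1.        ]]), 'R': array([[ 9.85010007e-01, -1.72495077e-01, -8.56579315e-04],
       [-1.62631732e-01, -9.30319064e-01,  3.28720793e-01],
       [-5.74996106e-02, -3.23653964e-01, -9.44426761e-01]]), 't': array([-0.46912012,  0.17602672,  0.36599284])} axis [0.13427928 0.09530505 0.2526418 ]
```

View pics/w1.png

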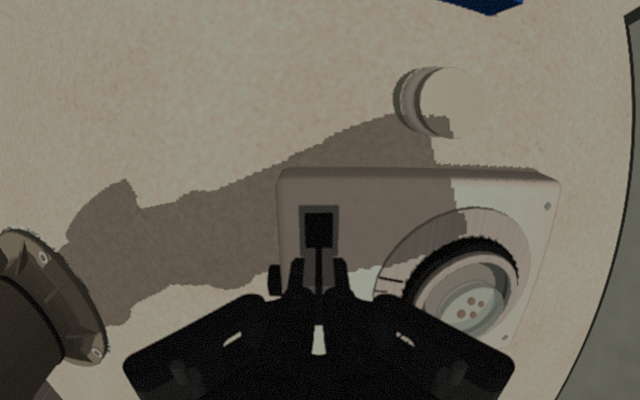

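View pics/s1.png

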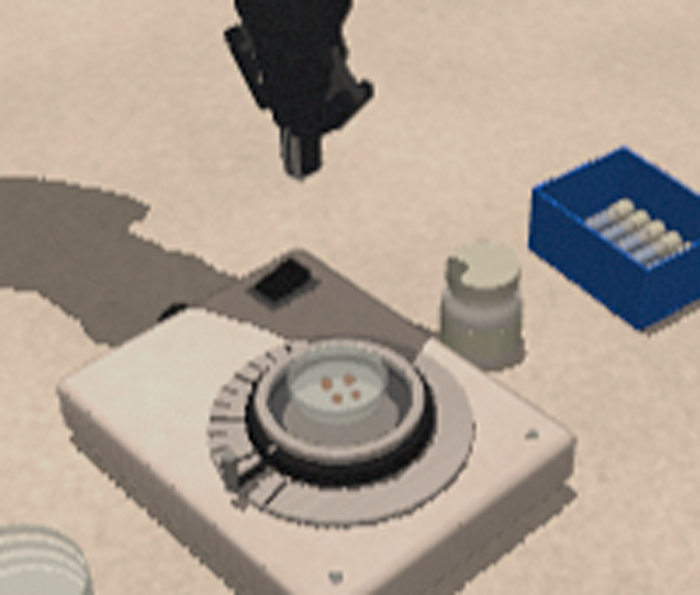

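```bash
cat >> h.py <<'E'
def wray(uv,z):
    i=camera_info('wrist');K=i['camera_matrix'];q=np.array([uv[0]-K[0,2],uv[1]-K[1,2]])/K[0,0];r=np.linalg.norm(q)
    d=np.array([*(q/max(r,1e-9)*np.sin(r)),np.cos(r)]);R=np.array(i['R']);d=R.T@d;c=-R.T@i['t'];return c+d*(z-c[2])/d[2]
E
python3 - <<'E'
from h import *
for p in((306,213),(332,213),(319,213),(319,248),(305,248)):print(p,wray(p,.067))
for p in((407,293),(420,303)):print(p,wray(p,.061))
a=cv2.imread('pics/w1.png')[190:330,260:400];cv2.imwrite('pics/w1z.png',cv2.resize(a,None,fx=4,fy=4,interpolation=cv2.INTER_CUBIC))
E
```

```text
(306, 213) [0.48707445 0.11814618 0.067     ]
(332, 213) [0.50671029 0.11475737 0.067     ]
(319, 213) [0.4968928  0.11645805 0.067     ]
(319, 248) [0.49175779 0.08658406 0.067     ]
(305, 248) [0.48065315 0.08847147 0.067     ]
(407, 293) [0.56313035 0.02123716 0.061     ]
(420, 303) [0.57582503 0.00570805 0.061     ]
```

View pics/w1z.png

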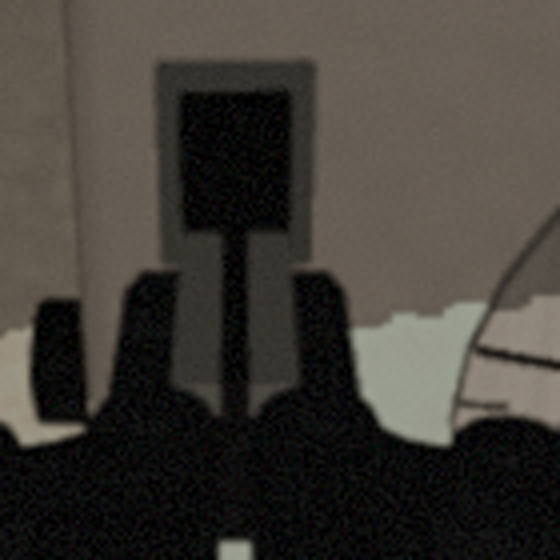

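>>> step_arm(
  series=[0.6, -0.04, -0.06, 0, 0, 0, 1.2, -0.04, -0.06, 0, 0, 0, 1.8, -0.04, -0.06, 0, 0, 0, 2.3, -0.04, -0.06, 0, 0, 0, 2.3, -0.04, -0.06, 0, 0, 0],
)

```text
time: 2.95
tool_pos: [0.4955, 0.1218, 0.1001]
orientation: [-53.5, 89.9, -153.1]
ft_force: [-0.3, -0.5, -0.3]
width: 0.0
```

>>> step_arm(
  series=[0.07, 0, 0, 0, 0, 0, 0.14, 0, 0, 0, 0, 0, 0.2, 0, 0, 0, 0, 0, 0.2, 0, 0, 0, 0, 0],
)

```text
time: 3.45
tool_pos: [0.4961, 0.1218, 0.095]
orientation: [151.2, 90.0, 51.5]
ft_force: [-0.3, -0.4, -0.1]
width: 0.0002
```

>>> step_arm(
  series=[0.04, 0, 0, 0, 0, 0, 0.08, 0, 0, 0, 0, 0, 0.1, 0, 0, 0, 0, 0],
)

```text
time: 3.82
tool_pos: [0.496, 0.1218, 0.0918]
orientation: [-82.5, 90.0, 177.9]
ft_force: [-0.1, 1.1, 0.3]
width: 0.0001
```

>>> step_arm(
  series=[-0.2, 0, 0.06, 0, 0, 0, -0.2, 0, 0.13, 0, 0, 0, -0.1, 0, 0.13, 0, 0, 0, 0, 0, 0.13, 0, 0, 0],
)

```text
time: 4.32
tool_pos: [0.4956, 0.1184, 0.0919]
orientation: [148.5, 90.0, 48.9]
ft_force: [0.4, 2.9, 2.5]
width: 0.0002
```

>>> step_arm(
  series=[0.04, 0, 0, 0, 0, 0, 0.08, 0, 0, 0, 0, 0, 0.12, 0, 0, 0, 0, 0],
)

```text
time: 4.7
tool_pos: [0.4955, 0.1181, 0.0883]
orientation: [135.3, 90.0, 35.7]
ft_force: [0.7, 3.0, 3.8]
width: -0.0001
```

```bash
python3 - <<'E'
from h import *
from rig import camera
print(sense()['tool_pos'],sense()['ft_force'])
a=camera('scene')[160:260,220:340];cv2.imwrite('pics/s2.png',cv2.resize(a,None,fx=6,fy=6,interpolation=cv2.INTER_CUBIC))
E
```

```text
[0.49547771 0.11807618 0.08825592] [0.65757853 2.97785192 3.82217736]
```

View pics/s2.png

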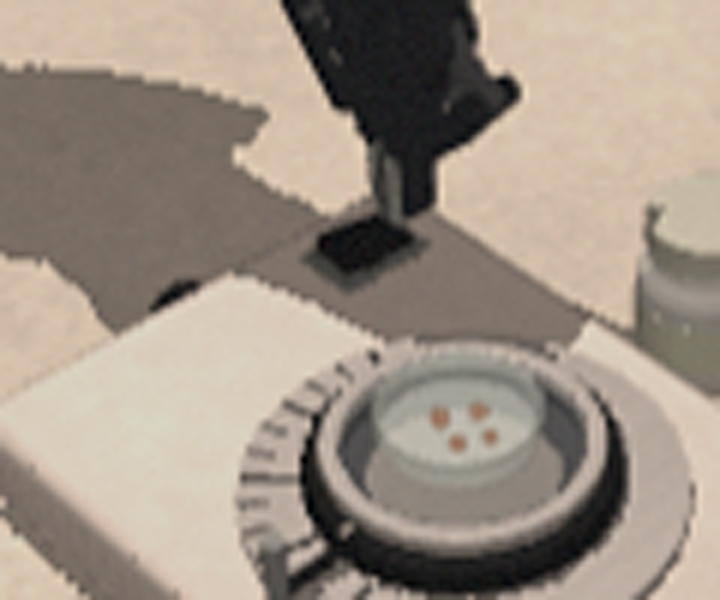

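The tip is on the rocker's left end, about (400,230) in the zoom. Pressing further.

>>> step_arm(
  series=[0.04, 0, 0, 0, 0, 0, 0.08, 0, 0, 0, 0, 0, 0.08, 0, 0, 0, 0, 0],
)

```text
time: 5.12
tool_pos: [0.4958, 0.1182, 0.0872]
orientation: [166.3, 89.9, 66.6]
ft_force: [-8.9, 2.0, 37.2]
width: -0.0
```

>>> step_arm(
  series=[0.04, 0, 0, 0, 0, 0, 0.08, 0, 0, 0, 0, 0, 0.08, 0, 0, 0, 0, 0],
)

```text
time: 5.5
tool_pos: [0.4962, 0.1182, 0.0862]
orientation: [168.5, 89.8, 68.8]
ft_force: [-19.3, -0.7, 74.9]
width: -0.0002
```

>>> step_arm(
  series=[-0.3, 0, 0, 0, 0, 0, -0.8, 0, 0, 0, 0, 0, -1.4, 0, 0, 0, 0, 0, -2, 0, 0, 0, 0, 0, -2.5, 0, 0, 0, 0, 0, -2.5, 0, 0, 0, 0, 0],
)

```text
time: 6.25
tool_pos: [0.4958, 0.1181, 0.1595]
orientation: [130.5, 89.9, 30.8]
ft_force: [-0.2, 0.4, 0.8]
width: -0.0001
```

```bash
python3 - <<'E'
from h import *
from rig import camera
print(sense()['tool_pos'],sense()['ft_force'])
a=camera('scene')[160:260,220:340];cv2.imwrite('pics/s3.png',cv2.resize(a,None,fx=6,fy=6,interpolation=cv2.INTER_CUBIC))
A=np.array([.614,.0077])
# approach pose: lever -98deg; tip centre trailing pin by 15.5+12mm tangentially
for th in(-98,):
    r=np.radians(th);rad=np.array([np.cos(r),np.sin(r)]);cw=np.array([rad[1],-rad[0]])
    p=A+.09*rad-.026*cw;print(p, plan([*p,.16],np.degrees(np.arctan2(-cw[1],-cw[0]))))
E
```

```text
[0.49580992 0.11811156 0.15945326] [-0.23488463  0.40497773  0.76921218]
[ 0.62722139 -0.08504263] (array([-0.044,  5.468,  5.938]), array([-1.8333e+01, -1.0000e-03, -8.0000e-03]))
```

View pics/s3.png

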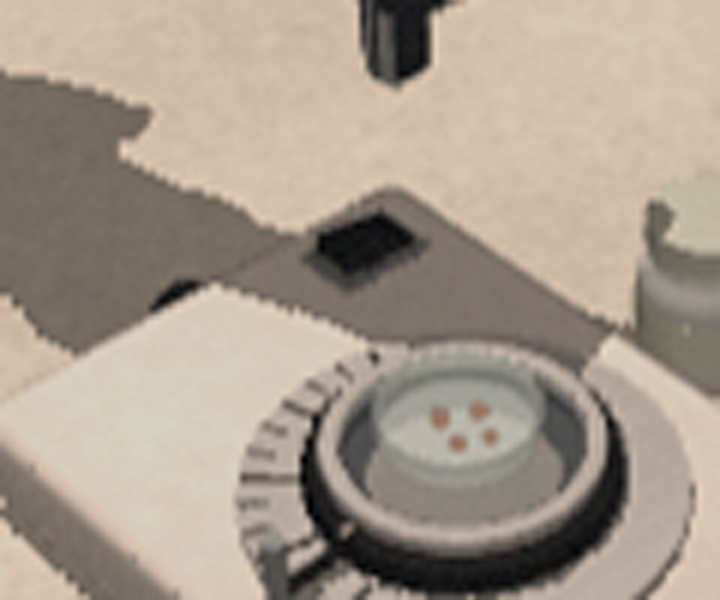

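>>> step_arm(
  series=[-0.5, 0.5, 0.5, -1.8, 0, 0, -0.7, 1.1, 1.2, -3.7, 0, 0, -0.7, 1.8, 2, -5.6, 0, 0, -0.7, 2.5, 2.7, -7.5, 0, 0, -0.7, 3.2, 3.5, -9.4, 0, 0, -0.7, 3.9, 4.2, -11.3, 0, 0, -0.7, 4.6, 5, -13.2, 0, 0, -0.6, 5.2, 5.7, -15.1, 0, 0],
)

```text
time: 7.3
tool_pos: [0.6206, -0.0779, 0.1754]
orientation: [-155.6, 89.9, -179.5]
ft_force: [-0.7, 0.3, 0.6]
width: 0.0
```

>>> step_arm(
  series=[0, 0, 0, 0, 0, 0, 0, 0, 0, 0, 0, 0],
)

```text
time: 7.55
tool_pos: [0.6199, -0.0764, 0.1756]
orientation: [-167.4, 89.9, 168.3]
ft_force: [-0.2, 0.7, 0.1]
width: 0.0
```

```bash
python3 - <<'E'
from h import *
from rig import camera
print(sense()['tool_pos'],sense()['qpos'])
print(plan([.6272,-.085,.13],-8))
a=camera('wrist');cv2.imwrite('pics/w4.png',a)
E
```

```text
[ 0.61986051 -0.07642017  0.17563048] [-10.74575765  24.95988072  15.4687319  103.63424457  -8.16369764
  52.57528524  74.04063061]
(array([ 1.521, -0.16 ,  0.343]), array([-3.258e+00, -1.800e-02,  1.000e-03]))
```

View pics/w4.png

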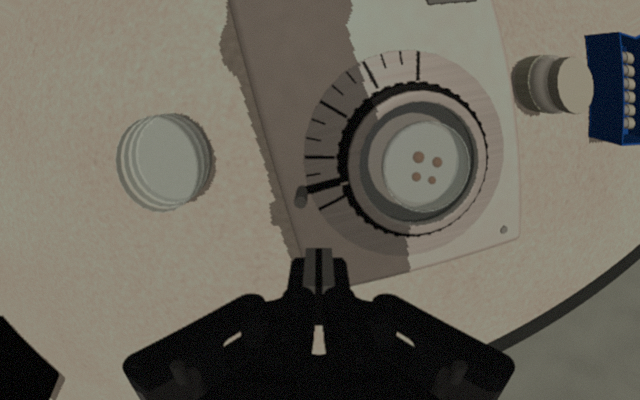

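```bash
python3 - <<'E'
from h import *
a=cv2.imread('pics/w4.png')[130:260,280:410];cv2.imwrite('pics/w4z.png',cv2.resize(a,None,fx=4.5,fy=4.5,interpolation=cv2.INTER_CUBIC))
for nm,p,z in(('m60',(364,62),.061),('lev in',(343,183),.071),('lev out',(308,190),.071),('pin base',(303,193),.071),('pintop',(300,202),.095)):
    X=wray(p,z)[:2];d=X-[.614,.0077];print(nm,X.round(4),np.linalg.norm(d).round(4),np.degrees(np.arctan2(d[1],d[0])).round(1))
E
```

```text
m60 [0.5319 0.0007] 0.0824 -175.2
lev in [ 0.6085 -0.0504] 0.0584 -95.4
lev out [ 0.6027 -0.0767] 0.0852 -97.6
pin base [ 0.6033 -0.0812] 0.0895 -96.9
pintop [ 0.6018 -0.0815] 0.09 -97.8
```

View pics/w4z.png

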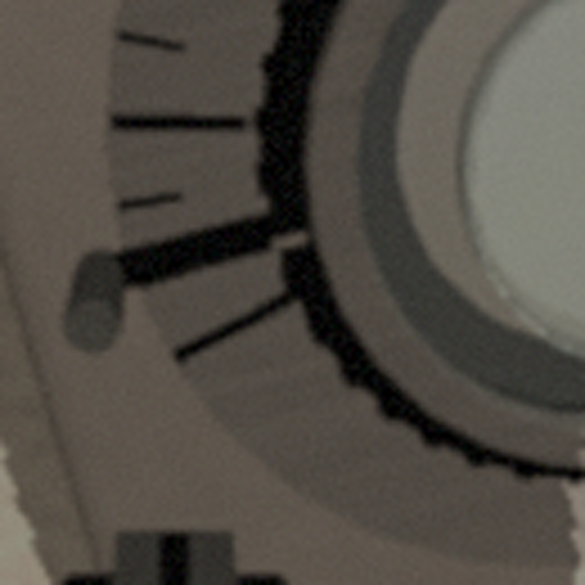

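>>> step_arm(
  series=[0.4, -0.1, 0.2, -1.6, 0, 0, 0.9, -0.16, 0.34, -3.2, 0, 0, 1.5, -0.16, 0.34, -3.2, 0, 0, 1.5, -0.16, 0.34, -3.2, 0, 0],
)

```text
time: 8.1
tool_pos: [0.6267, -0.0846, 0.1299]
orientation: [-176.0, 89.8, 175.6]
ft_force: [0.1, -0.1, 0.6]
width: 0.0005
```

```bash
python3 - <<'E'
from h import *
print(sense()['tool_pos'],sense()['ft_force'])
print(plan([.6272,-.085,.103],-8))
E
```

```text
[ 0.62667277 -0.08461586  0.12994558] [ 0.0621953  -0.08750671  0.55423691]
(array([ 0.898, -0.01 ,  0.022]), array([-0.071, -0.031,  0.002]))
```

>>> step_arm(
  series=[0.3, 0, 0, 0, 0, 0, 0.6, 0, 0, 0, 0, 0, 0.9, 0, 0, 0, 0, 0, 0.9, 0, 0, 0, 0, 0],
)

```text
time: 8.6
tool_pos: [0.6273, -0.0853, 0.1037]
orientation: [-172.5, 89.9, 179.3]
ft_force: [-0.6, 0.3, 0.4]
width: -0.0003
```

```bash
cat >> h.py <<'E'
def arc(th,off=.0155,z=.103):
    r=np.radians(th);rad=np.array([np.cos(r),np.sin(r)]);cw=np.array([rad[1],-rad[0]])
    p=np.array([.614,.0077])+.09*rad-off*cw
    return plan([*p,z],th+90)
E
python3 - <<'E'
from h import *
s=sense();print(s['tool_pos'],s['ft_force'])
for th in(-95,-98,-101,-104,-107,-110,-113,-116):print(th,*arc(th))
E
```

```text
[ 0.62729422 -0.08532437  0.10365918] [-0.57194731  0.26414391  0.42396079]
-95 [ 0.022  0.039 -0.198] [-0.639 -0.016  0.002]
-98 [ 0.022  0.008 -0.354] [-0.039 -0.016  0.002]
-101 [ 0.023 -0.016 -0.511] [ 0.561 -0.015  0.002]
-104 [ 0.023 -0.031 -0.67 ] [ 1.161 -0.015  0.003]
-107 [ 0.023 -0.038 -0.829] [ 1.761 -0.015  0.003]
-110 [ 0.023 -0.036 -0.989] [ 2.361 -0.015  0.004]
-113 [ 0.024 -0.026 -1.148] [ 2.961 -0.015  0.004]
-116 [ 0.024 -0.008 -1.306] [ 3.561 -0.015  0.004]
```

>>> step_arm(
  series=[0, 0, -0.2, 0, 0, 0, 0, 0, -0.35, 0, 0, 0, 0, -0.02, -0.51, 0.6, 0, 0, 0, -0.03, -0.67, 1.2, 0, 0, 0, -0.03, -0.75, 1.5, 0, 0, 0, -0.03, -0.75, 1.5, 0, 0],
)

```text
time: 9.35
tool_pos: [0.6053, -0.083, 0.1048]
orientation: [13.5, 90.0, -2.1]
ft_force: [0.4, -1.4, -0.1]
width: -0.0
```

```bash
python3 - <<'E'
from h import *
from rig import camera
s=sense();print(s['tool_pos'],s['ft_force'])
a=camera('wrist')[130:280,250:410];cv2.imwrite('pics/w5z.png',cv2.resize(a,None,fx=3.8,fy=3.8,interpolation=cv2.INTER_CUBIC))
for th in(-108,-111,-114,-117,-120,-123,-126,-129):print(th,*arc(th))
E
```

```text
[ 0.60528271 -0.08298917  0.10476781] [ 0.37016464 -1.37750809 -0.12216875]
-108 [ 0.056 -0.032 -0.145] [ 0.475  0.001 -0.001]
-111 [ 0.056 -0.048 -0.303] [ 1.075e+00  1.000e-03 -1.000e-03]
-114 [ 0.056 -0.056 -0.462] [ 1.675e+00  1.000e-03 -1.000e-03]
-117 [ 0.056 -0.056 -0.622] [ 2.275e+00  1.000e-03 -1.000e-03]
-120 [ 0.056 -0.047 -0.781] [ 2.875e+00  1.000e-03 -1.000e-03]
-123 [ 0.056 -0.03  -0.939] [ 3.475e+00  1.000e-03 -1.000e-03]
-126 [ 0.056 -0.005 -1.097] [ 4.075e+00  1.000e-03 -1.000e-03]
-129 [ 0.056  0.028 -1.253] [ 4.675e+00  1.000e-03 -1.000e-03]
```

View pics/w5z.png

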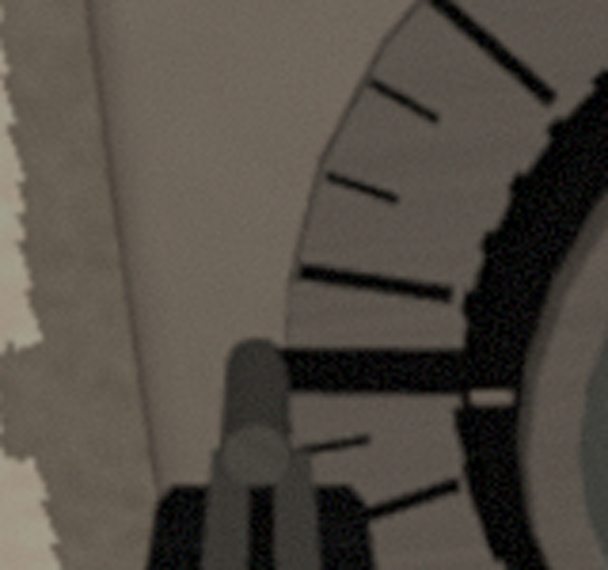

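The pin, top at about (255,455) in the zoom, sits centred in front of the closed tips. The lever is now roughly halfway between the 10° mark and the 30° mark. I'll keep pushing it round the arc.

>>> step_arm(
  series=[0.05, -0.03, -0.15, 0.5, 0, 0, 0.05, -0.05, -0.3, 1.1, 0, 0, 0.05, -0.06, -0.46, 1.7, 0, 0, 0.05, -0.06, -0.62, 2.3, 0, 0, 0.05, -0.05, -0.78, 2.9, 0, 0, 0.05, -0.03, -0.94, 3.5, 0, 0, 0.05, 0, -1.1, 4.1, 0, 0, 0.05, 0.03, -1.25, 4.7, 0, 0],
)

```text
time: 10.4
tool_pos: [0.5693, -0.072, 0.103]
orientation: [45.1, 90.0, 5.8]
ft_force: [1.7, 0.3, -0.5]
width: -0.0002
```

```bash
python3 - <<'E'
from h import *
s=sense();print(s['tool_pos'],s['ft_force'])
for th in(-129,-131,-134,-136,-138,-140,-142):print(th,*arc(th))
E
```

```text
[ 0.56933181 -0.07196407  0.10295619] [ 1.73836499  0.31830521 -0.52740248]
-129 [-0.001  0.001  0.003] [-0.073  0.002 -0.002]
-131 [-0.001 -0.016 -0.102] [ 0.327  0.002 -0.002]
-134 [-0.002 -0.035 -0.261] [ 0.927  0.002 -0.002]
-136 [-0.002 -0.042 -0.367] [ 1.327  0.002 -0.002]
-138 [-0.002 -0.046 -0.473] [ 1.727  0.002 -0.002]
-140 [-0.002 -0.046 -0.579] [ 2.127e+00  2.000e-03 -2.000e-03]
-142 [-0.002 -0.043 -0.685] [ 2.527e+00  2.000e-03 -2.000e-03]
```

>>> step_arm(
  series=[0, -0.02, -0.1, 0.3, 0, 0, 0, -0.03, -0.26, 0.9, 0, 0, 0, -0.04, -0.37, 1.3, 0, 0, 0, -0.05, -0.47, 1.7, 0, 0, 0, -0.05, -0.52, 1.9, 0, 0, 0, -0.05, -0.52, 1.9, 0, 0],
)

```text
time: 11.15
tool_pos: [0.5563, -0.0633, 0.103]
orientation: [-131.9, 90.0, 179.4]
ft_force: [0.1, 0.7, 0.5]
width: -0.0002
```

```bash
python3 - <<'E'
from h import *
from rig import camera
s=sense();print(s['tool_pos'],s['ft_force'])
a=camera('wrist');cv2.imwrite('pics/w6.png',a);a=a[130:280,250:410];cv2.imwrite('pics/w6z.png',cv2.resize(a,None,fx=3.8,fy=3.8,interpolation=cv2.INTER_CUBIC))
for th in(-139,-140,-142,-143,-144,-145,-146):print(th,*arc(th))
E
```

```text
[ 0.55631555 -0.06329367  0.10297372] [0.0543165  0.69009006 0.50370627]
-139 [-0.002  0.005 -0.009] [ 0.069 -0.003  0.004]
-140 [-0.002 -0.003 -0.061] [ 0.269 -0.003  0.004]
-142 [-0.002 -0.016 -0.166] [ 0.669 -0.003  0.004]
-143 [-0.002 -0.022 -0.219] [ 0.869 -0.003  0.004]
-144 [-0.002 -0.027 -0.272] [ 1.069 -0.003  0.004]
-145 [-0.002 -0.03  -0.325] [ 1.269 -0.003  0.004]
-146 [-0.002 -0.033 -0.378] [ 1.469 -0.003  0.004]
```

View pics/w6z.png

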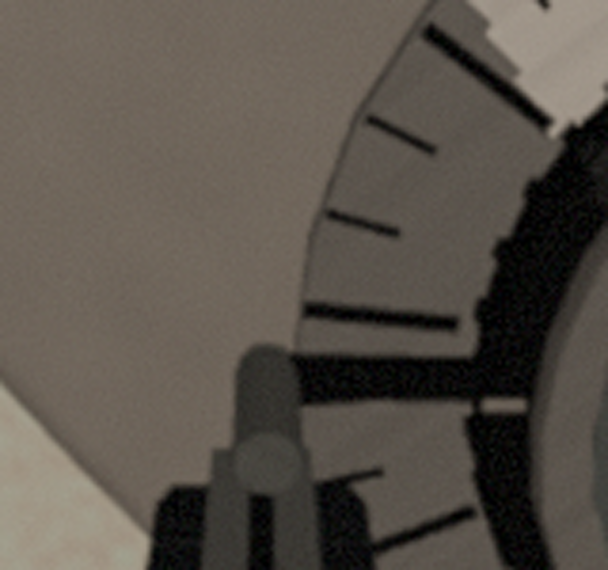

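```bash
cat >> h.py <<'E'
def ang(p,z,s=3.8,ox=250,oy=130):
    X=wray(((p[0]+.5)/s-.5+ox,(p[1]+.5)/s-.5+oy),z)[:2];d=X-[.614,.0077];return np.linalg.norm(d).round(4),np.degrees(np.arctan2(d[1],d[0])).round(2)
E
python3 - <<'E'
from h import *
print('long above',ang((307,310),.061),ang((455,324),.061))
print('lever',ang((300,380),.071),ang((475,378),.071),'pin top',ang((268,463),.095))
print('shorts',ang((329,214),.061),ang((380,471),.061),ang((472,514),.061),'long90',ang((428,31),.061))
E
```

```text
long above (np.float64(0.0838), np.float64(-143.67)) (np.float64(0.0617), np.float64(-143.35))
lever (np.float64(0.0847), np.float64(-139.1)) (np.float64(0.0598), np.float64(-139.41)) pin top (np.float64(0.0893), np.float64(-138.96))
shorts (np.float64(0.0835), np.float64(-153.9)) (np.float64(0.0743), np.float64(-123.37)) (np.float64(0.0629), np.float64(-112.47)) long90 (np.float64(0.0828), np.float64(-174.33))
```

>>> step_arm(
  series=[0, 0, -0.08, 0.3, 0, 0, 0, -0.01, -0.16, 0.6, 0, 0, 0, -0.02, -0.23, 0.9, 0, 0, 0, -0.02, -0.26, 1, 0, 0, 0, -0.02, -0.26, 1, 0, 0],
)

```text
time: 11.82
tool_pos: [0.5509, -0.0577, 0.103]
orientation: [168.8, 90.0, 115.1]
ft_force: [-0.8, 0.5, -0.2]
width: 0.0
```

```bash
python3 - <<'E'
from h import *
from rig import camera
s=sense();print(s['tool_pos'],s['ft_force'],arc(-145))
a=camera('wrist');cv2.imwrite('pics/w7.png',a);a=a[130:280,250:410];cv2.imwrite('pics/w7z.png',cv2.resize(a,None,fx=3.8,fy=3.8,interpolation=cv2.INTER_CUBIC))
E
```

```text
[ 0.5508503  -0.05767765  0.1030211 ] [-0.82006539  0.50932299 -0.23268802] (array([ 0.001, -0.024, -0.062]), array([ 0.267, -0.001, -0.   ]))
```

View pics/w7z.png

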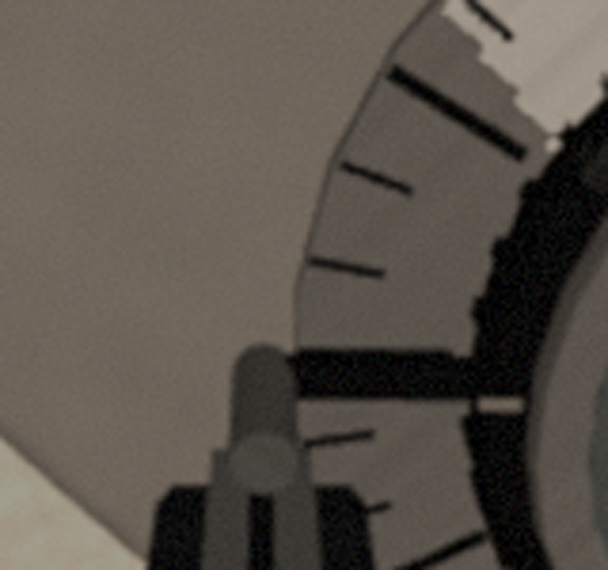

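```bash
python3 - <<'E'
from h import *
print('lever',ang((300,375),.071),ang((475,377),.071),'pin',ang((264,463),.095))
print('70',ang((309,261),.061),'50?',ang((310,443),.061),ang((373,434),.061),'90',ang((394,73),.061), ang((524,155),.061),'80',ang((345,166),.061))
E
```

```text
lever (np.float64(0.0841), np.float64(-144.56)) (np.float64(0.0592), np.float64(-144.47)) pin (np.float64(0.0891), np.float64(-143.9))
70 (np.float64(0.0839), np.float64(-153.82)) 50? (np.float64(0.0833), np.float64(-133.51)) (np.float64(0.0735), np.float64(-133.33)) 90 (np.float64(0.0827), np.float64(-174.36)) (np.float64(0.0605), np.float64(-174.22)) 80 (np.float64(0.0829), np.float64(-164.07))
```

The lever measures −144.4°, and the middle mark, taken from its neighbours, is at −143.8°. That is lined up, so I'll back off straight and lift.

>>> step_arm(
  series=[0, 0, 0.2, 0, 0, 0, 0, 0, 0.4, 0, 0, 0, -0.7, 0, 0.4, 0, 0, 0, -1.8, 0, 0.4, 0, 0, 0, -3, 0, 0.4, 0, 0, 0, -4, 0, 0.4, 0, 0, 0, -4, 0, 0.4, 0, 0, 0],
)

```text
time: 12.75
tool_pos: [0.5592, -0.0681, 0.2252]
orientation: [59.9, 89.8, 6.2]
ft_force: [0.6, 1.1, -0.0]
width: -0.0003
```

```bash
python3 - <<'E'
from h import *
from rig import camera
s=sense();print(s['time'],s['tool_pos'],s['ft_force'])
a=camera('wrist');cv2.imwrite('pics/w8.png',a)
b=camera('scene')[170:310,210:360];cv2.imwrite('pics/s8.png',cv2.resize(b,None,fx=4,fy=4,interpolation=cv2.INTER_CUBIC))
E
```

```text
12.75 [ 0.55921783 -0.06811478  0.22517208] [ 0.56450331  1.1440762  -0.01410815]
```

View pics/w8.png

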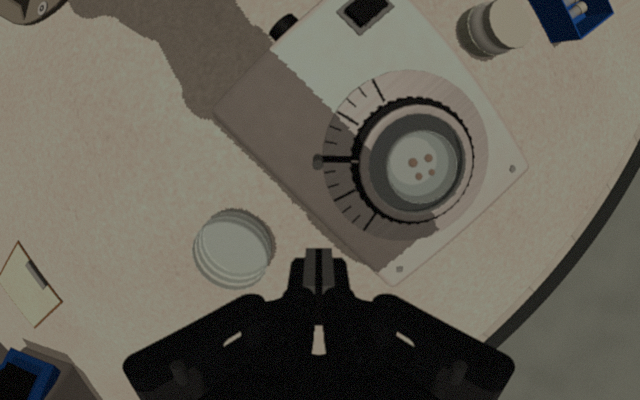

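View pics/s8.png

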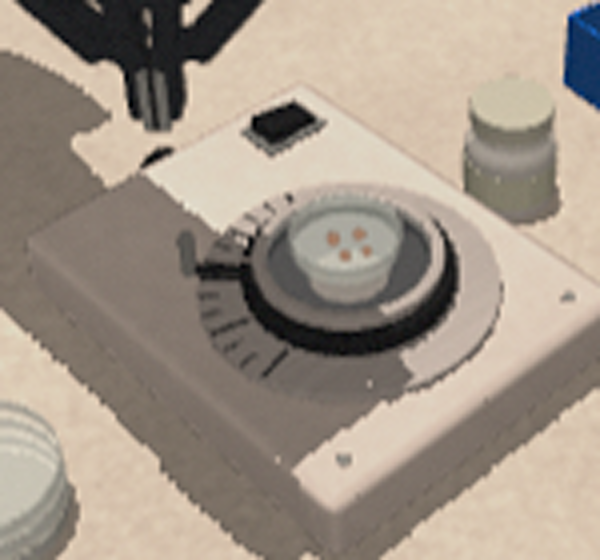

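```bash
python3 - <<'E'
from h import *
a=cv2.imread('pics/w8.png')
cv2.imwrite('pics/w8z.png',cv2.resize(a[70:240,300:400],None,fx=3.5,fy=3.5,interpolation=cv2.INTER_CUBIC))
b=[cv2.resize(cv2.imread(f'pics/{n}.png')[y:y+30,x:x+40],None,fx=9,fy=9,interpolation=cv2.INTER_CUBIC) for n,y,x in(('scene0',185,262),)]
c=cv2.imread('pics/s8.png')[60:180,208:368];b.append(cv2.resize(c,(360,270)))
cv2.imwrite('pics/sw.png',np.hstack(b))
E
```

```text
(no output)
```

View pics/w8z.png

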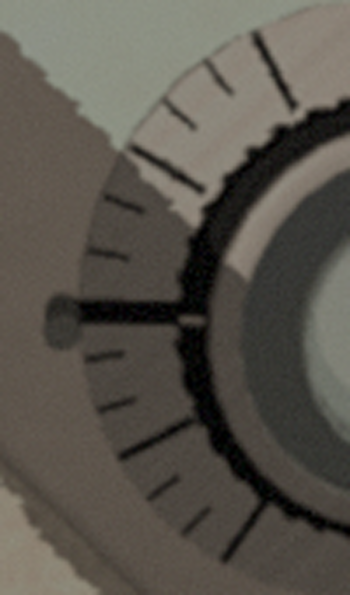

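View pics/sw.png

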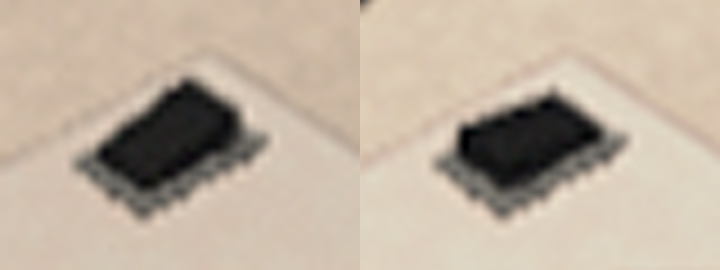

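```bash
python3 - <<'E'
from h import *
f=lambda p,z:ang(p,z,3.5,300,70)
print('lever',f((85,313),.071),f((175,314),.071),'pin',f((61,328),.095))
print('70',f((90,250),.061),'50',f((88,359),.061),'30',f((122,458),.061),'90',f((133,150),.061))
for n,p,z in(('stack',(233,247),.043),):print(n,wray(p,z))
E
```

```text
lever (np.float64(0.0848), np.float64(-144.99)) (np.float64(0.0619), np.float64(-145.34)) pin (np.float64(0.0908), np.float64(-145.74))
70 (np.float64(0.085), np.float64(-155.0)) 50 (np.float64(0.0847), np.float64(-135.12)) 30 (np.float64(0.0846), np.float64(-115.08)) 90 (np.float64(0.0842), np.float64(-174.3))
stack [ 0.52524821 -0.18365942  0.043     ]
```

```bash
python3 -c "
from rig import *
s=sense();print(s['time'],s['tool_pos'],s['ft_force']);print(sign_off())"
```

```text
12.85 [ 0.55799134 -0.06773375  0.22282541] [-0.27725664  0.20116129 -1.18623458]
the job is handed in; nothing more can be done
None
```

The lamp switch is on and the iris lever is at the middle mark. I handed the job in at about 13 s of the 51 s limit, with the arm lifted clear.

- **Lamp switch:** I pressed the rocker's left end down to its stop with the closed fingertips. Before and after views from the scene camera show it has tipped to the on side. I pressed harder than needed: the wrist force peaked at about 75 N, against a limit of 120 N. The 40 N limit covers the arm and gripper body. I took only the fingertips to be touching the switch, but didn't check that separately.
- **Iris:** I pushed the pin round its arc with the closed fingertips. The wrist force read at most about 2 N at the end of each pushing move. In the last wrist picture, the lever measured −145.2° and the middle mark −145.05°, taken from the 50° and 70° marks. That is about 0.2° off, with 4° allowed. A point on the pin top read −145.7°, still within the limit.
- **Other objects:** The dish, jar and bin look undisturbed in the last pictures. I did not re-measure the dish, jar or bin. The dish stack gave rough positions about 13 mm apart in the top and wrist views (15 mm allowed). I put this down to eyeballed centres rather than movement, because the tool was never planned close to it and I saw no sign of contact.

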